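Load the bottle presenter and hold it out at the mark

ROBOT

A 7-joint arm with a two-finger parallel gripper is mounted at the origin on a cart in front of the work surface, level with it; the furniture and walls round the work are solid. World frame = base frame: x ahead of the robot, y to its left, z up, the work surface at z = 0. Lengths are in m, angles in rad, forces in N, time in s.
With the tool pointing down it reaches from about 0.35 to 0.9 m from the base axis. Payload 8.1 kg.
Tool frame: the origin (TCP) lies where the fingers leave the gripper's body, on its centre line; the fingertips stand 66 mm ahead of it and the grasp point (between the pads) lies 47 mm ahead of it (arm.tip_reach is the distance from the TCP to the fingertips, in m); z points along the fingers, y is the direction in which the jaws open and shut (so a half turn about z gives the same grasp; the last joint's range is limited). The gripper opens to 92 mm and grips with 3 to 60 N. Pads are 19 mm wide; open, the fingers measure 130 mm over their backs; the gripper's body (75 mm by 190 mm) begins 47 mm behind the grasp point.
Start: joints at [1.128, 0.434, 0.025, 1.573, -0.012, 1.134, -0.075], TCP at [0.208, -0.589, 0.292] pointing down, gripper open.
Joint ranges: [-2.62, 2.62], [-0.44, 2.09], [-1.27, 1.32], [0.08, 2.57], [-1.32, 4.46], [0.12, 2], [-2.74, 2.74]. Speed limits (rad/s): [2.22, 2.22, 3.01, 3.01, 3.14, 3.14, 3.14].

INTERFACE

Orientations are given as a rotation vector (axis times angle).
In Python, from cell import arm gives the robot as it stands.
- The arm moves only by the tool carry_out, never from a script. Its argument "plan" is a list of rows, each a list of 5 numbers: the shift along the world's x, y, z in cm, then the turn about the world's z in rad, then the finger opening in cm, from 0 to 9.18. In form: [[tx, ty, tz, spin, fingers], ...]. A call has 1 to 20 rows; each row is the pose to reach, as a shift and turn from the pose measured when the call began; what a row does not reach only later rows make up. A row lasts 1/10 s, in which the tool goes at most 50 mm and 8.59 degrees, less where a joint would pass 70% of its speed; a pose out of reach is approached as far as the arm can. A call with a gripper value outside its range is refused whole. The fingers move at their own pace and stop on an object; "squeeze" is the grip in N (left out, the last holds). Time passes only in rows, so rows that repeat a pose let the fingers close. It gives the time, the measured TCP pose, the force and the opening at its end, in the units of the state.
- arm.observe(): the state, without advancing time (a new reading comes with each control period).
- arm.get_image(name): name is "side" or "top"; returns (picture, depth): 480x640x3 uint8, red, green, blue; 480x640 float32, m along the optical axis (not along the pixel's ray), 0 where there is no reading.
- arm.get_calibration(name): a dict with "intrinsics" (3x3 intrinsics, pixels), "D" ([k1, k2, p1, p2, k3] as OpenCV has them; the pictures are not rectified), "rvec" (rotation vector, rad) and "tvec" (3), from world to camera coordinates, as OpenCV has them. Camera axes: x right, y down, z forward; pixel columns grow to the right and rows downward; lengths in m; the calibration is good to about 2 mm. A picture is of the moment at which its call begins. get_calibration takes no time and is no camera call.
- arm.sign_off(): hands the job in, once; it reports no verdict.
The state is a dict: "clock": time; "joints": joint angles; "dq": joint speeds; "joint_efforts": joint torques, N m; "position": TCP position; "ee_rot": TCP orientation; "force": force on the tool from outside, world axes, zero at the start; "ft_torque": the same for the moment, N m; "width": opening from 0.0 (shut) to 1.0 (fully open).
Only numpy, scipy, OpenCV 4.12 (cv2) and the standard library are available. Lean on these libraries where they do the work, as an engineer would, in place of code of your own. Each camera call takes 0.05 s, during which the arm holds its last target. There are 200 camera calls.

TASK

Set the two loose white sample bottles down upright into the two empty blue cells beside the bottle already there, one per cell, without dropping them. Then take the carriage's black handle bar and pull the spring-loaded carriage towards you until its orange pointer lines up with the red mark, so that I can inspect all three bottles, and keep holding it there: finish while holding the handle, because the spring draws the carriage back. Leave everything else on the bench where it is.

Things in the scene. Friction and masses are not known exactly. Their poses are not given: they have to be found in the camera images.
- bottle_a: loose white sample bottle with screw cap, standing on the worktop; 46 mm diameter, 112 mm tall, straight-sided from 5 to 70 mm above its base, about 0.11 kg; origin at the centre of its underside, z up
- bottle_b: second loose white sample bottle, the same as bottle_a
- bottle_mid: third, same bottle, already standing in the middle cell of the carriage; origin at the centre of its underside
- presenter: fixed base of the bottle presenter, 340 x 200 mm, aluminium plate with dark rails, blue ends and a white scale bar along its right side; origin under its centre on the worktop; its x axis points from the handle end (near the robot) to the cell end, y to the left; the carriage slides along its -x
- carriage (a joint): travel of the carriage in m: 0 home (cells at the far end), grows to 0.11 as it is pulled along the presenter's -x; a spring draws it home, about 3 N at home, 8 N at 75 mm
- handle (a point): centre of the handle's black round bar, 14 mm diameter, 105 mm above the worktop, lying along the presenter's y; 106 mm free between its two 10 mm wide aluminium uprights, top of bar at 112 mm, free below down to the grey plate at 30 mm; 100 mm in front of the cell row; moves with the carriage, axes as the presenter
- cell_0 (a point): centre of the floor of the left cell, empty at first, 32 mm above the worktop; cell 56 x 56 mm inside, walls 4 mm thick whose rims stand at 62 mm above the worktop (30 mm above the cell floor); axes as the presenter
- cell_1 (a point): centre of the floor of the middle cell (holds bottle_mid); the cells lie in one row along the presenter's y, 60 mm apart
- cell_2 (a point): centre of the floor of the right cell, empty at first, as cell_0
- pointer (a point): end of the thin orange pointer on the carriage's right side, moves with the carriage
- mark_line (a point): the middle line of the red mark clip (10 mm wide along the slide) on the scale bar, fixed 50 to 80 mm nearer the handle end than the pointer's home; the pointer is at the mark when the two have the same position along the presenter's x; the pointer passes freely beside the clip
- roll: roll of beige tape, 68 mm diameter, 19 mm high, bystander; origin at centre of underside
- cap: loose white bottle cap, 23 mm diameter, 17 mm high, bystander
- glass_beaker: glass beaker, 70 mm diameter, 92 mm high, bystander
- bench_timer: white bench timer, 58 x 66 x 20 mm, bystander
- dish: glass dish, 70 mm diameter, 16 mm high, bystander
- basket_blue: blue basket, 261 x 212 x 58 mm, full of bottles that reach 130 mm above its underside, standing on the far left half of a rocker with a tilted tray, to the left of the presenter; they fill the space between the robot's start and the presenter (bottle tops up to 0.31 m, tray up to 0.25 m above the worktop; from 0.17 m to 0.65 m left of the robot's axis and 0.42 m or more ahead of it): fixed, go round their near side or over them; origin at the centre of its underside
Mind the look-alikes: they are no part of the job. What is shaped like the bottle_mid but green is not meant.

How it is judged:
By the outcome, as a careful person would: the job done as asked, in the order asked, and still so for the second after the job is handed in, while the arm keeps its last pose, push and grip.
It also fails if it takes over 70 s, if anything falls off the work surface, if the arm or the gripper's body presses on something with over 40 N, if the wrist force passes 120 N, or if a joint passes its speed limit or range.

## Working session

There is one attempt and no reset: what is moved stays moved. The work goes in short steps, Python scripts to look and compute and a tool call to move; the robot and the scene stay as the last step left them, time stands still between calls to the robot, and variables do not carry over. Pictures are saved under pics/ and viewed, about 8 in all and at most 12, crops included, and the job is handed in when it is done.

Besides the shell and the picture viewer there is one more tool, called after "Request:" by a JSON object that holds its "fn" and its "kwargs". carry_out: Moves the arm, as the interface text tells. Its arguments: {"type":"object","properties":{"plan":{"type":"array"},"squeeze":{"type":"number"}},"required":["plan"]}

```bash
mkdir -p pics; ls; cat > h.py <<'E'
import numpy as np, cv2
from cell import arm
def grab(n,tag):
    im,d=arm.get_image(n); np.savez(f'pics/{n}_{tag}.npz',im=im,d=d)
    cv2.imwrite(f'pics/{n}_{tag}.png',im[:,:,::-1]); return im,d
def cal(n):
    c=arm.get_calibration(n); R=cv2.Rodrigues(np.array(c['rvec'],float))[0]
    return np.array(c['intrinsics'],float),np.array(c['D'],float),R,np.array(c['tvec'],float).ravel()
def ray(n,uv):
    K,D,R,t=cal(n); p=cv2.undistortPoints(np.array(uv,float).reshape(-1,1,2),K,D).reshape(-1,2)
    return -R.T@t,np.c_[p,np.ones(len(p))]@R
def plane(n,uv,z):
    o,d=ray(n,uv); return o+d*((z-o[2])/d[:,2])[:,None]
def cloud(n,d):
    v,u=np.mgrid[:480,:640]; o,r=ray(n,np.c_[u.ravel(),v.ravel()])
    P=(o+r*d.reshape(-1,1)).reshape(480,640,3); P[d==0]=np.nan; return P
def proj(n,P):
    K,D,R,t=cal(n); return cv2.projectPoints(np.array(P,float).reshape(-1,3),cv2.Rodrigues(R)[0],t,K,D)[0].reshape(-1,2)
E
python3 - <<'E'
from h import *
print(arm.observe())
for n in('top','side'):
    grab(n,'0'); K,D,R,t=cal(n); print(n,K[0,0],-R.T@t,R[2])
E
```

```text
pics
{'clock': 0.0, 'joints': array([ 1.12842135,  0.43521795,  0.02498133,  1.57410288, -0.01156222,
        1.13400095, -0.07512065]), 'dq': array([ 8.02198743e-05, -1.04607366e-03,  7.88443344e-04, -2.04243346e-03,
       -8.89661130e-04,  5.47566163e-04, -1.46899088e-03]), 'joint_efforts': array([-3.73687344e-04, -6.67853165e+01,  9.84773263e-01, -3.14456999e+01,
       -6.05644402e-02,  4.29920037e-02,  1.64664098e-04]), 'position': array([ 0.2080995 , -0.5889008 ,  0.29144589]), 'ee_rot': array([-3.09488787e+00, -5.30769399e-01,  6.98375929e-04]), 'force': array([ 0.07400545, -0.02175595, -0.40698813]), 'ft_torque': array([0.00993207, 0.02630756, 0.0247184 ]), 'width': 1.0005097574936892}
top 535.8733173051494 [ 0.26060959 -0.06038233  1.63606446] [ 0.1606651  -0.00515889 -0.9869955 ]
side 468.2933028389469 [-0.06835528  0.68605195  1.1615868 ] [ 0.4185122  -0.53207336 -0.73603361]
```

View pics/top_0.png

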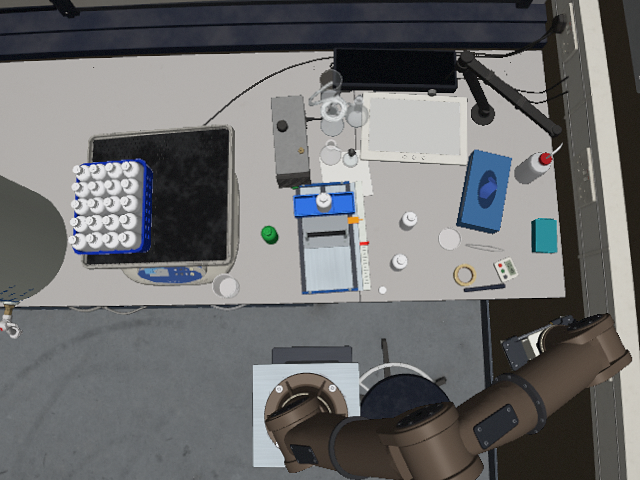

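View pics/side_0.png

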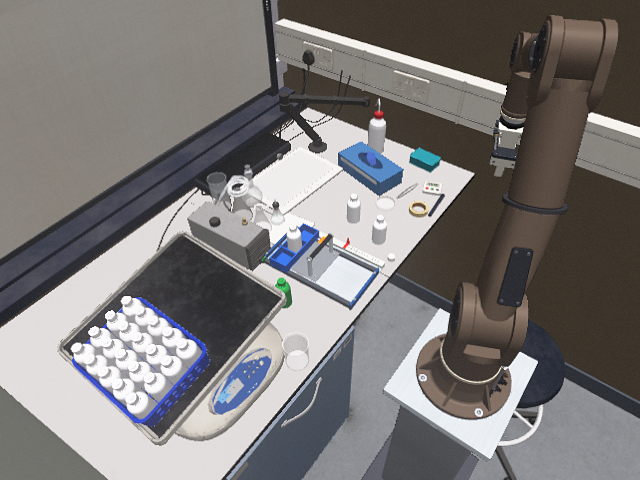

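The top view shows the loose bottles at about (408,219) and (399,262). The presenter spans (300–360, 183–293), with bottle_mid at (324,200), the handle at (325,233), the pointer at (354,220) and the red mark at (364,243). The green look-alike is at (269,234). The side view shows the same layout.

```bash
python3 - <<'E'
from h import *
for n,boxes in (('top',dict(a=(395,205,425,232),b=(388,248,412,276),mid=(313,188,336,212))),('side',dict(a=(342,190,366,225),b=(368,212,392,246),mid=(284,222,306,255)))):
    z=np.load(f'pics/{n}_0.npz'); im,d=z['im'],z['d']; P=cloud(n,d)
    for k,(x0,y0,x1,y1) in boxes.items():
        Q=P[y0:y1,x0:x1].reshape(-1,3); Q=Q[np.isfinite(Q[:,2])]
        zt=np.percentile(Q[:,2],99.5); cap=Q[(Q[:,2]>zt-.012)]
        print(n,k,'ztop',zt.round(4),'cap mid',((cap.max(0)+cap.min(0))/2).round(4),cap.mean(0).round(4),len(cap))
    hsv=cv2.cvtColor(im,cv2.COLOR_RGB2HSV)
    for k,lo,hi,z0 in(('orange',(8,150,150),(22,255,255),None),('red',(0,170,130),(6,255,255),None),('blue',(100,150,80),(125,255,255),None)):
        m=cv2.inRange(hsv,lo,hi); nn,_,st,ce=cv2.connectedComponentsWithStats(m)
        for i in range(1,nn):
            if st[i,4]>5 and 240<ce[i][0]<400 and 170<ce[i][1]<310:
                v,u=np.where(_==i); print(n,k,st[i],ce[i].round(1),np.nanmedian(P[v,u],0).round(4))
z=np.load('pics/top_0.npz')
cv2.imwrite('pics/tc.png',cv2.resize(z['im'][175:300,285:435,::-1],None,fx=5,fy=4.8,interpolation=cv2.INTER_CUBIC)[:600,:800])
z=np.load('pics/side_0.npz')
cv2.imwrite('pics/sc.png',cv2.resize(z['im'][180:310,240:410,::-1],None,fx=4.5,fy=4.5,interpolation=cv2.INTER_CUBIC)[:600,:800])
E
```

```text
top a ztop 0.1134 cap mid [ 0.5723 -0.3195  0.1084] [ 0.5715 -0.3195  0.1085] 53
top b ztop 0.114 cap mid [ 0.4462 -0.2843  0.1102] [ 0.4454 -0.2844  0.109 ] 50
top mid ztop 0.1469 cap mid [ 0.6255 -0.0635  0.1431] [ 0.6253 -0.0637  0.1419] 49
top orange [348 217  11   7  67] [352.6 219.7] [ 0.5809 -0.153   0.0298]
top red [360 242   9   3  23] [364. 243.] [ 0.5086 -0.1873  0.0254]
top blue [343 181   6   3  12] [345.9 182.4] [ 0.6994 -0.1373  0.0281]
top blue [305 182  35   5  74] [323.3 183.8] [ 0.6962 -0.066   0.0278]
top blue [293 192  62  25 948] [323.6 204.4] [ 0.629  -0.0627  0.0332]
top blue [312 289  36   5  70] [329.3 290.7] [ 0.3657 -0.081   0.027 ]
top blue [352 288   6   3  12] [354.8 288.8] [ 0.3694 -0.156   0.0278]
top blue [303 292   5   2   9] [304.8 292.4] [ 0.363  -0.0059  0.0268]
side a ztop 0.1116 cap mid [ 0.5679 -0.3165  0.1068] [ 0.5682 -0.3143  0.1074] 36
side b ztop 0.1123 cap mid [ 0.4413 -0.2782  0.1071] [ 0.441  -0.2788  0.1085] 36
side mid ztop 0.1437 cap mid [ 0.621  -0.0586  0.1397] [ 0.6207 -0.0588  0.1397] 46
side orange [318 235  10   9  27] [321.9 239.4] [ 0.5806 -0.1549  0.0288]
side red [344 243   5   5  11] [345.7 244.8] [ 0.5057 -0.1847  0.0272]
side blue [270 224  49  43 404] [292.8 248. ] [ 0.6284 -0.0321  0.0347]
side blue [268 234  18  20  36] [276.6 243.1] [ 0.6945 -0.0542  0.0272]
side blue [270 262   6   5   8] [272.1 264. ] [0.641  0.0293 0.0366]
side blue [281 267   5   5   8] [282.5 269.4] [0.601  0.0269 0.0372]
side blue [376 268   3   5   7] [376.7 269.9] [ 0.3653 -0.1516  0.0274]
side blue [355 274  20  25  55] [364.5 285.9] [ 0.3619 -0.0756  0.0278]
side blue [350 301   5   5  11] [351.7 302.6] [ 0.3585 -0.0012  0.0272]
```

View pics/tc.png

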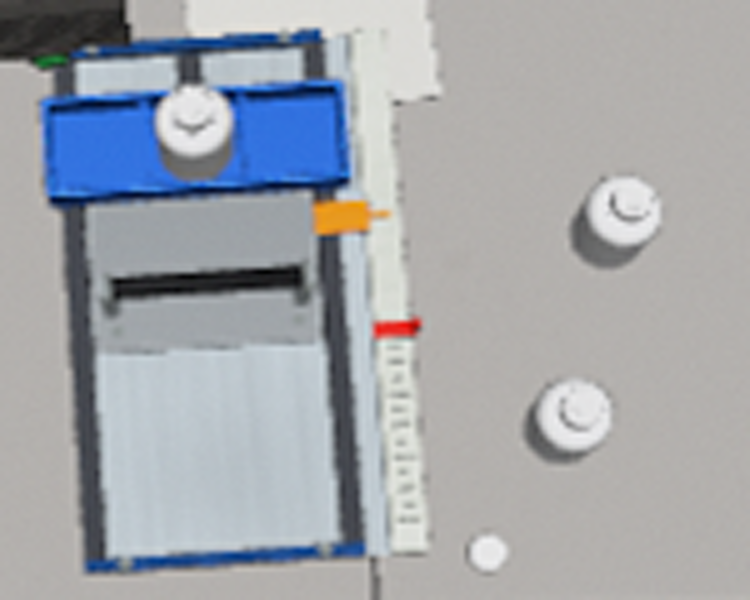

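View pics/sc.png

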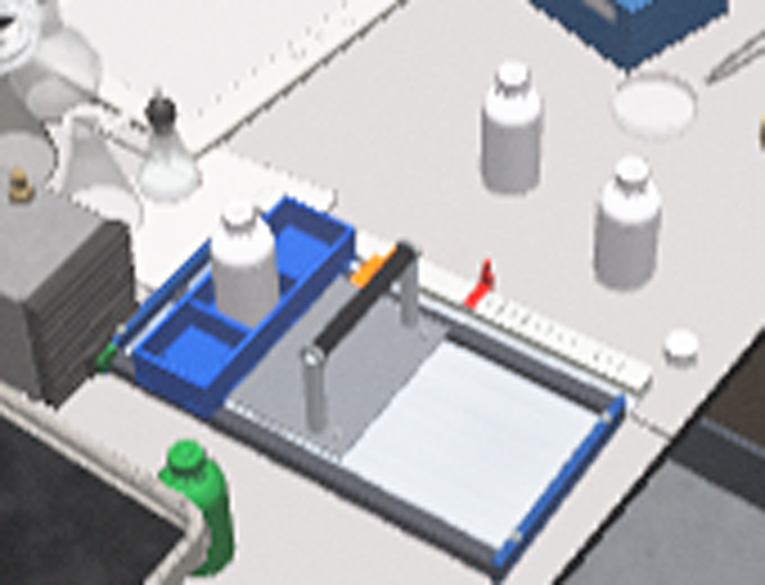

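```bash
python3 - <<'E'
from h import *
for n in('top','side'):
    z=np.load(f'pics/{n}_0.npz'); im,d=z['im'],z['d']; P=cloud(n,d)
    hsv=cv2.cvtColor(im,cv2.COLOR_RGB2HSV); m=cv2.inRange(hsv,(100,120,60),(125,255,255))>0
    s=m&(P[...,2]>.05)&(P[...,2]<.07)&(P[...,0]>.55)&(P[...,0]<.68)&(abs(P[...,1]+.06)<.13)
    Q=P[s][:,:2].astype(np.float32); r=cv2.minAreaRect(Q*1000); print(n,'rim',len(Q),r, np.percentile(P[s][:,2],[10,50,90]))
    # handle bar
    dk=(hsv[...,2]<70)&(P[...,2]>.09)&(P[...,2]<.12)&(abs(P[...,0]-.53)<.05)&(abs(P[...,1]+.065)<.09)
    Q=P[dk]; print(n,'bar',len(Q),Q.mean(0).round(4),cv2.minAreaRect(Q[:,:2].astype(np.float32)*1000))
    v,u=np.where((cv2.inRange(hsv,(8,120,120),(22,255,255))>0)&(abs(P[...,0]-.58)<.05)&(abs(P[...,1]+.16)<.04)); Q=P[v,u]; i=Q[:,1].argmin(); print('pointer tip',Q[Q[:,1]<Q[i,1]+.012].mean(0).round(4),'all',Q.mean(0).round(4))
    b=(P[...,0]>.66)&(P[...,0]<.80)&(P[...,1]>-.2)&(P[...,1]<.12)&(P[...,2]>.06)
    for y in np.arange(-.2,.12,.04):
        c=b&(P[...,1]>y)&(P[...,1]<y+.04); print('  y%.2f'%y, c.sum(), (np.nanmax(P[c][:,2]).round(3),np.nanmin(P[c][:,0]).round(3)) if c.any() else '')
E
```

```text
top rim 292 ((625.5548095703125, -66.4003677368164), (66.0519027709961, 181.8488311767578), 2.9705021381378174) [0.05332317 0.059476   0.06471259]
top bar 146 [ 0.526  -0.0713  0.1101] ((526.0123291015625, -71.69792175292969), (12.414994239807129, 109.41455841064453), 2.8115651607513428)
pointer tip [ 0.5834 -0.1772  0.029 ] all [ 0.5808 -0.1561  0.0294]
  y-0.20 8 (np.float64(0.097), np.float64(0.769))
  y-0.16 68 (np.float64(0.113), np.float64(0.66))
  y-0.12 100 (np.float64(0.118), np.float64(0.773))
  y-0.08 44 (np.float64(0.116), np.float64(0.775))
  y-0.04 308 (np.float64(0.146), np.float64(0.692))
  y0.00 555 (np.float64(0.134), np.float64(0.689))
  y0.04 469 (np.float64(0.129), np.float64(0.687))
  y0.08 0 
side rim 342 ((621.861083984375, -62.19371795654297), (67.488525390625, 190.0945281982422), 2.8975377082824707) [0.0517374  0.05786138 0.06281985]
side bar 82 [ 0.5208 -0.0667  0.1102] ((522.2132568359375, -70.2855224609375), (12.689676284790039, 107.9930648803711), 2.241145372390747)
pointer tip [ 0.5796 -0.1741  0.0284] all [ 0.5828 -0.1555  0.0276]
  y-0.20 1 (np.float64(0.072), np.float64(0.773))
  y-0.16 74 (np.float64(0.11), np.float64(0.761))
  y-0.12 91 (np.float64(0.113), np.float64(0.766))
  y-0.08 84 (np.float64(0.117), np.float64(0.769))
  y-0.04 189 (np.float64(0.14), np.float64(0.688))
  y0.00 450 (np.float64(0.144), np.float64(0.686))
  y0.04 592 (np.float64(0.125), np.float64(0.682))
  y0.08 156 (np.float64(0.121), np.float64(0.687))
```

Request:
{"fn": "carry_out", "kwargs": {"plan": [[1,1,1,0.1,9.18],[4,5,2,0.25,9.18],[7,9,2,0.4,9.18],[10,13,2,0.55,9.18],[13,17,2,0.7,9.18],[16,21,2,0.82,9.18],[19,25,2,0.95,9.18],[21.5,28,2,1.08,9.18],[23,30,2,1.2,9.18],[23.57,30.75,2,1.28,9.18],[23.57,30.75,2,1.28,9.18],[23.57,30.75,2,1.28,9.18],[23.57,30.75,2,1.28,9.18]], "squeeze": 15}}

```text
clock: 1.4
position: [0.4431, -0.2825, 0.3114]
ee_rot: [-2.17, -2.27, 0.003]
force: [0.1, -0.2, -0.6]
width: 0.999
```

Request:
{"fn": "carry_out", "kwargs": {"plan": [[0,0,-2,0,9.18],[0,0.1,-5.5,0,9.18],[0,0.1,-9,0,9.18],[0,0.1,-12.5,0,9.18],[0,0.1,-15.5,0,9.18],[0,0.1,-17.5,0,9.18],[0,0.1,-18.7,0,9.18],[0,0.1,-19.4,0,9.18],[0,0.1,-19.4,0,9.18],[0,0.1,-19.4,0,9.18]]}}

```text
clock: 2.4
position: [0.4434, -0.2819, 0.1181]
ee_rot: [-2.171, -2.27, 0.002]
force: [0.5, 0.0, 0.5]
width: 1.001
```

```bash
python3 - <<'E'
from h import *
a,_=grab('top','1');b,_=grab('side','1'); print(arm.observe()['position'],arm.observe()['force'])
c=np.hstack([cv2.resize(a[200:300,350:450],(400,400),interpolation=2),cv2.resize(b[170:270,330:430],(400,400),interpolation=2)])
cv2.imwrite('pics/p1.png',c[:,:,::-1])
E
```

```text
[ 0.44357187 -0.28189346  0.11831931] [1.05645028 0.62025402 0.8322033 ]
```

View pics/p1.png

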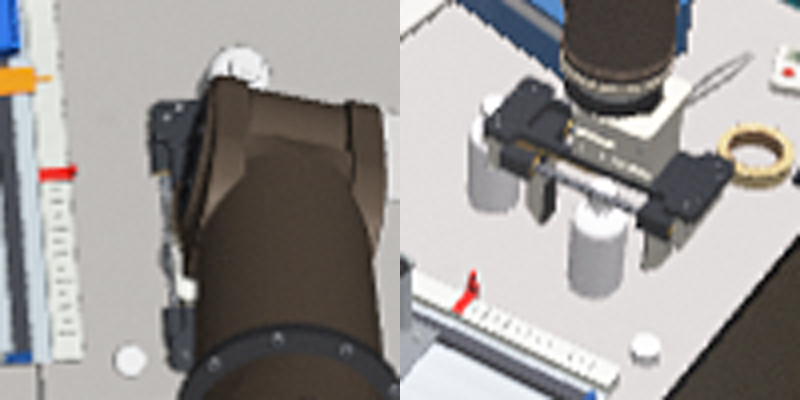

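The side crop (right half) shows the fingers astride bottle_b at about (597,250), with bottle_a clear behind the gripper. Next I lower slightly and close.

Request:
{"fn": "carry_out", "kwargs": {"plan": [[0,0,-0.2,0,9.18],[0,0,-0.2,0,7],[0,0,-0.2,0,5],[0,0,-0.2,0,4],[0,0,-0.2,0,3.8],[0,0,-0.2,0,3.8],[0,0,-0.2,0,3.8],[0,0,-0.2,0,3.8],[0,0,-0.2,0,3.8],[0,0,-0.2,0,3.8]], "squeeze": 15}}

```text
clock: 3.5
position: [0.4436, -0.2818, 0.1163]
ee_rot: [2.171, 2.27, -0.002]
force: [0.0, -0.6, -0.3]
width: 0.493
```

Request:
{"fn": "carry_out", "kwargs": {"plan": [[0,0,1,0,3.8],[0,0,4,0,3.8],[0,0,8,0,3.8],[0,0,12,0,3.8],[0,0,16,0,3.8],[0,0,20,0,3.8],[1,2,22.5,0,3.8],[3,5,22.5,0,3.8],[5,8,22.5,0,3.8],[7,11,22.5,0,3.8],[9,14,22.5,0,3.8],[11,17,22.5,0,3.8],[13,20,22.5,0,3.8],[15,23,22.5,0,3.8],[16.7,26,22.5,0,3.8],[17.5,27.3,22.5,0,3.8],[17.7,27.75,22.5,0,3.8],[17.7,27.75,22.5,0,3.8]]}}

```text
clock: 5.3
position: [0.6203, -0.0047, 0.3414]
ee_rot: [2.17, 2.271, -0.003]
force: [-0.5, -0.2, -0.6]
width: 0.495
```

Request:
{"fn": "carry_out", "kwargs": {"plan": [[0,0,-1,0,3.8],[0,0,-3,0,3.8],[0,0,-6,0,3.8],[0,0,-9,0,3.8],[0,0,-11,0,3.8],[0,0,-12,0,3.8],[0,0,-12,0,3.8],[0,0,-12,0,3.8]]}}

```text
clock: 6.1
position: [0.6206, -0.0053, 0.2222]
ee_rot: [2.171, 2.269, -0.002]
force: [0.3, 0.4, -1.0]
width: 0.493
```

```bash
python3 - <<'E'
from h import *
a,d=grab('top','2');b,d2=grab('side','2'); o=arm.observe();print(o['position'],o['force'],o['width'],o['ee_rot'])
c=np.hstack([cv2.resize(a[150:250,275:375],(400,400),interpolation=2),cv2.resize(b[180:280,240:340],(400,400),interpolation=2)])
cv2.imwrite('pics/p2.png',c[:,:,::-1])
E
```

```text
[ 0.62093531 -0.00482259  0.22275969] [ 0.33076717  0.20159541 -0.38639537] 0.49217829523370377 [ 2.16973785e+00  2.26911593e+00 -6.82788801e-04]
```

View pics/p2.png

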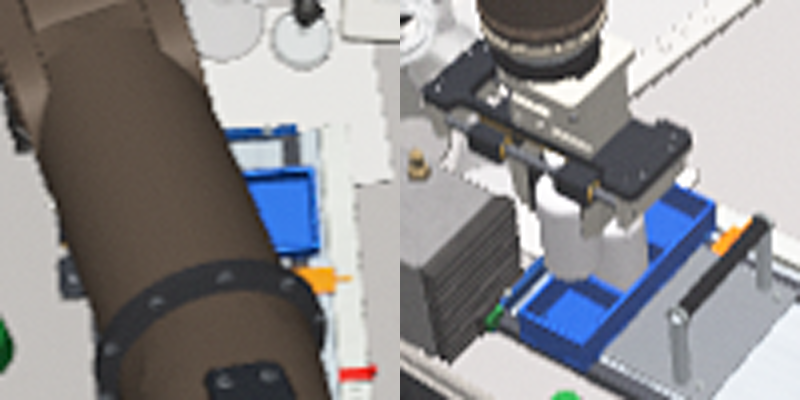

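```bash
cat >> h.py <<'E'
from scipy.optimize import least_squares
def circ(P,im,c,z0,z1,r=.023):
    s=(P[...,2]>z0)&(P[...,2]<z1)&(np.hypot(P[...,0]-c[0],P[...,1]-c[1])<.029)&(im.max(2)>90)&(np.ptp(im.astype(int),axis=2)<40)
    Q=P[s][:,:2]; f=least_squares(lambda p:np.hypot(*(Q-p).T)-r,c,loss='soft_l1',f_scale=.001)
    return f.x.round(4),len(Q),np.abs(f.fun).mean().round(4)
E
python3 - <<'E'
from h import *
z=np.load('pics/side_2.npz');P=cloud('side',z['d'])
for lo,hi in((.11,.125),(.125,.14),(.112,.145)): print('held',circ(P,z['im'],[.62,-.004],lo,hi))
z=np.load('pics/side_0.npz');P=cloud('side',z['d'])
for k,c,h in(('b',[.443,-.28],0),('a',[.57,-.317],0),('mid',[.621,-.06],.035)): print(k,circ(P,z['im'],c,h+.03,h+.068))
z=np.load('pics/top_0.npz');P=cloud('top',z['d'])
# rim edges in presenter axes, both cams
for n in('top','side'):
    z=np.load(f'pics/{n}_0.npz');P=cloud(n,z['d']);hsv=cv2.cvtColor(z['im'],cv2.COLOR_RGB2HSV)
    s=(cv2.inRange(hsv,(100,120,60),(125,255,255))>0)&(abs(P[...,0]-.62)<.06)&(abs(P[...,1]+.06)<.13)&(P[...,2]>.058)&(P[...,2]<.066)
    Q=P[s][:,:2]-[.6237,-.0643]; e=np.array([np.cos(.048),np.sin(.048)]); u=Q@e; v=Q@[-e[1],e[0]]
    print(n,len(Q),'u',np.percentile(u,[1,5,50,95,99]).round(4),'v',np.percentile(v,[1,5,50,95,99]).round(4))
E
```

```text
held (array([ 0.6197, -0.0079]), 51, np.float64(0.0013))
held (array([ 0.6193, -0.0074]), 48, np.float64(0.0013))
held (array([ 0.6195, -0.0075]), 112, np.float64(0.0013))
b (array([ 0.4429, -0.2841]), 116, np.float64(0.0015))
a (array([ 0.5693, -0.3173]), 105, np.float64(0.0017))
mid (array([ 0.6233, -0.0619]), 118, np.float64(0.0012))
top 160 u [-0.0307 -0.0298 -0.0113  0.0333  0.0343] v [-0.093  -0.0918 -0.0217  0.0872  0.0885]
side 158 u [-0.0344 -0.033  -0.011   0.0296  0.0308] v [-0.0896 -0.088   0.0314  0.0945  0.0964]
```

The left (top) half shows the arm hiding the cell. The right (side) half shows the held bottle at about (565,240) hanging over the left cell at (570,310). The fits call for about +3 mm in y. I'll lower into the rim and feel for contact.

Request:
{"fn": "carry_out", "kwargs": {"plan": [[0.05,0.3,0,0,3.8],[0.05,0.3,-1.5,0,3.8],[0.05,0.3,-3,0,3.8],[0.05,0.3,-3.8,0,3.8],[0.05,0.3,-4.2,0,3.8],[0.05,0.3,-4.6,0,3.8],[0.05,0.3,-5,0,3.8],[0.05,0.3,-5.3,0,3.8],[0.05,0.3,-5.5,0,3.8],[0.05,0.3,-5.5,0,3.8]]}}

```text
clock: 7.2
position: [0.6214, -0.0019, 0.1676]
ee_rot: [2.17, 2.269, -0.001]
force: [-0.1, 0.0, -0.4]
width: 0.491
```

Request:
{"fn": "carry_out", "kwargs": {"plan": [[0,0,-0.5,0,3.8],[0,0,-1,0,3.8],[0,0,-1.4,0,3.8],[0,0,-1.7,0,3.8],[0,0,-1.85,0,3.8],[0,0,-1.85,0,3.8]]}}

```text
clock: 7.8
position: [0.6213, -0.0019, 0.1489]
ee_rot: [2.17, 2.269, -0.001]
force: [-0.4, -0.3, -0.0]
width: 0.496
```

```bash
python3 - <<'E'
from h import *
b,d2=grab('side','3'); o=arm.observe();print(o['position'],o['force'],o['width'])
z=np.load('pics/side_3.npz');P=cloud('side',z['d'])
print(circ(P,z['im'],[.62,-.004],.065,.09),circ(P,z['im'],[.621,-.06],.065,.09))
E
```

```text
[ 0.62140378 -0.00185841  0.1490875 ] [ 0.73438464  0.0068843  -1.05711266] 0.49773392973854125
(array([ 0.6196, -0.0035]), 64, np.float64(0.0015)) (array([ 0.621, -0.06 ]), 0, np.float64(nan))h.py:23: RuntimeWarning: Mean of empty slice.
  return f.x.round(4),len(Q),np.abs(f.fun).mean().round(4)
  ret = ret.dtype.type(ret / rcount)
```

Request:
{"fn": "carry_out", "kwargs": {"plan": [[0,0,-0.1,0,3.8],[0,0,-0.15,0,3.8],[0,0,-0.15,0,4.8],[0,0,-0.15,0,5.4],[0,0,-0.15,0,6],[0,0,-0.15,0,6],[0,0,-0.15,0,6],[0,0,-0.15,0,6]]}}

```text
clock: 8.65
position: [0.6214, -0.0018, 0.1475]
ee_rot: [2.17, 2.269, -0.001]
force: [0.6, 0.7, 0.5]
width: 0.65
```

Request:
{"fn": "carry_out", "kwargs": {"plan": [[0,0,0.5,0,6],[0,0,2,0,6],[0,0,5,0,6],[0,0,9,0,6],[0,0,13,0,6],[0,0,17,0,7],[-0.5,-2,18.5,0,8],[-1,-6,18.5,0,9.18],[-1.7,-10,18.5,0,9.18],[-2.4,-14,18.5,0,9.18],[-3,-18,18.5,0,9.18],[-3.6,-22,18.5,0,9.18],[-4.2,-26,18.5,0,9.18],[-4.8,-29,18.5,0,9.18],[-5,-30.8,18.5,0,9.18],[-5.14,-31.6,18.5,0,9.18],[-5.14,-31.6,18.5,0,9.18],[-5.14,-31.6,18.5,0,9.18]]}}

```text
clock: 10.45
position: [0.5707, -0.3157, 0.3328]
ee_rot: [2.167, 2.272, 0.001]
force: [0.7, 0.4, -0.4]
width: 1.003
```

```bash
python3 - <<'E'
from h import *
a,d=grab('top','4');b,d2=grab('side','4'); o=arm.observe();print(o['position'])
Pt,Ps=cloud('top',d),cloud('side',d2)
for c,h in(([.62,-.004],.035),([.623,-.061],.035),([.57,-.318],0)):
    print('side body',circ(Ps,b,c,h+.035,h+.068))
    for n,P in(('top',Pt),('side',Ps)):
        s=(P[...,2]>h+.1)&(P[...,2]<h+.12)&(np.hypot(P[...,0]-c[0],P[...,1]-c[1])<.025); Q=P[s]
        if len(Q)>5: print(n,((Q.max(0)+Q.min(0))/2).round(4),len(Q))
c=np.hstack([cv2.resize(a[150:250,275:375],(400,400),interpolation=2),cv2.resize(b[180:280,240:340],(400,400),interpolation=2)])
cv2.imwrite('pics/p4.png',c[:,:,::-1])
E
```

```text
[ 0.5707493  -0.31562319  0.33280952]
side body (array([ 0.6205, -0.0037]), 99, np.float64(0.0013))
top [ 0.6234 -0.006   0.1413] 49
side [ 0.6195 -0.0009  0.1401] 42
side body (array([ 0.6235, -0.0624]), 97, np.float64(0.0012))
top [ 0.6252 -0.0635  0.1416] 49
side [ 0.6236 -0.0604  0.1405] 42
side body (array([ 0.569 , -0.3175]), 91, np.float64(0.0016))
top [ 0.5718 -0.3196  0.1089] 46
side [ 0.568  -0.3169  0.1081] 34
```

View pics/p4.png

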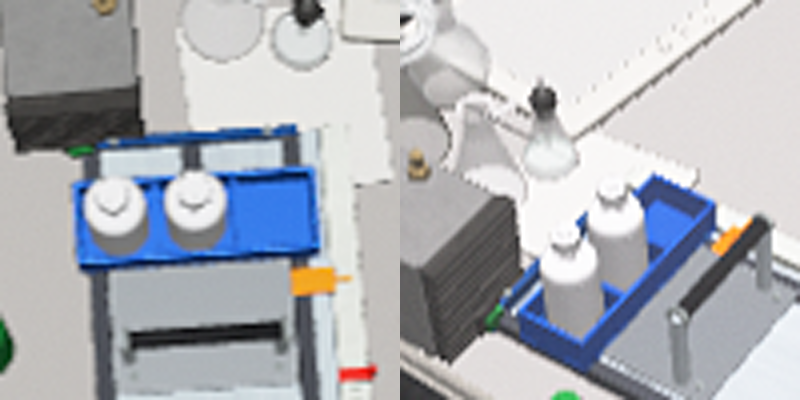

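Bottle_b stands upright in the left cell (cap at about (115,200) in the left half), beside bottle_mid at (193,193). Next is bottle_a.

Request:
{"fn": "carry_out", "kwargs": {"plan": [[-0.05,-0.27,-2,0,9.18],[-0.08,-0.27,-5.5,0,9.18],[-0.08,-0.27,-9,0,9.18],[-0.08,-0.27,-12.5,0,9.18],[-0.08,-0.27,-16,0,9.18],[-0.08,-0.27,-18.5,0,9.18],[-0.08,-0.27,-20.3,0,9.18],[-0.08,-0.27,-21.2,0,9.18],[-0.08,-0.27,-21.65,0,9.18],[-0.08,-0.27,-21.65,0,7.5],[-0.08,-0.27,-21.65,0,6],[-0.08,-0.27,-21.65,0,4.5],[-0.08,-0.27,-21.65,0,3.8],[-0.08,-0.27,-21.65,0,3.8],[-0.08,-0.27,-21.65,0,3.8],[-0.08,-0.27,-21.65,0,3.8],[-0.08,-0.27,-21.65,0,3.8]], "squeeze": 15}}

```text
clock: 12.25
position: [0.5701, -0.3184, 0.1165]
ee_rot: [2.167, 2.272, 0.001]
force: [-0.6, -0.9, 1.6]
width: 0.488
```

Request:
{"fn": "carry_out", "kwargs": {"plan": [[0,0,1,0,3.8],[0,0,4,0,3.8],[0,0,8,0,3.8],[0,0,12,0,3.8],[0,0,16,0,3.8],[0.5,1.5,18,0,3.8],[1.5,4.5,18,0,3.8],[2.5,8,18,0,3.8],[3.5,11.5,18,0,3.8],[4.5,15,18,0,3.8],[5.2,18,18,0,3.8],[5.6,19.3,17,0,3.8],[5.65,19.5,15,0,3.8],[5.65,19.5,13,0,3.8],[5.65,19.5,11.5,0,3.8],[5.65,19.5,10.5,0,3.8],[5.65,19.5,10.5,0,3.8],[5.65,19.5,10.5,0,3.8]]}}

```text
clock: 14.05
position: [0.6268, -0.1237, 0.2219]
ee_rot: [2.167, 2.272, 0.001]
force: [0.2, 0.3, -1.0]
width: 0.491
```

```bash
python3 - <<'E'
from h import *
b,d=grab('side','5'); o=arm.observe();print(o['position'],o['width'],o['ee_rot'])
P=cloud('side',d)
for lo,hi in((.108,.13),(.12,.15),(.108,.15)):print(circ(P,b,[.626,-.124],lo,hi))
cv2.imwrite('pics/p5.png',cv2.resize(b[180:280,240:340],(500,500),interpolation=2)[:,:,::-1])
E
```

```text
[ 0.62699244 -0.12361028  0.22229119] 0.49254366335077654 [2.16627655e+00 2.27128137e+00 1.76544966e-03]
(array([ 0.6251, -0.1235]), 68, np.float64(0.0011))
(array([ 0.6249, -0.1228]), 97, np.float64(0.0015))
(array([ 0.6251, -0.1229]), 130, np.float64(0.0014))
```

View pics/p5.png

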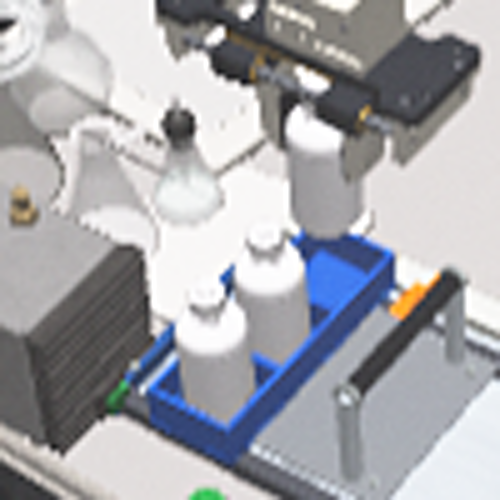

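Bottle_a hangs over the right cell (bottle at about (325,185), cell at (345,275)). It needs only a sub-millimetre correction.

Request:
{"fn": "carry_out", "kwargs": {"plan": [[0.06,-0.05,-1.5,0,3.8],[0.06,-0.05,-3,0,3.8],[0.06,-0.05,-3.8,0,3.8],[0.06,-0.05,-4.2,0,3.8],[0.06,-0.05,-4.6,0,3.8],[0.06,-0.05,-5,0,3.8],[0.06,-0.05,-5.4,0,3.8],[0.06,-0.05,-5.4,0,3.8]]}}

```text
clock: 14.9
position: [0.6274, -0.1241, 0.1678]
ee_rot: [2.167, 2.272, 0.001]
force: [-0.4, 0.4, -1.4]
width: 0.493
```

Request:
{"fn": "carry_out", "kwargs": {"plan": [[0,0,-0.5,0,3.8],[0,0,-1,0,3.8],[0,0,-1.4,0,3.8],[0,0,-1.7,0,3.8],[0,0,-1.9,0,3.8],[0,0,-2,0,3.8],[0,0,-2,0,3.8],[0,0,-2,0,4.8],[0,0,-2,0,5.4],[0,0,-2,0,6],[0,0,-2,0,6.5],[0,0,-2,0,6.5],[0,0,-2,0,6.5]]}}

```text
clock: 16.2
position: [0.6274, -0.1241, 0.1478]
ee_rot: [2.167, 2.272, 0.001]
force: [-0.3, -0.4, -0.6]
width: 0.708
```

Request:
{"fn": "carry_out", "kwargs": {"plan": [[0,0,0.5,0,6.5],[0,0,2,0,6.5],[0,0,5,0,6.5],[0,0,9,0,6.5],[0,0,13,0,7],[0,0,15,0,7],[-2,1,15,0,7],[-5,2.7,15,0,7],[-8,4.3,15,0,7],[-10,5.3,15,0,7],[-10.38,5.53,15,0,7],[-10.38,5.53,15,0,7],[-10.38,5.53,15,0,7]]}}

```text
clock: 17.5
position: [0.5246, -0.0694, 0.2985]
ee_rot: [2.167, 2.27, 0.003]
force: [0.3, 0.5, -0.4]
width: 0.762
```

```bash
python3 - <<'E'
from h import *
a,d=grab('top','6');b,d2=grab('side','6'); o=arm.observe();print(o['position'])
Ps=cloud('side',d2)
for c in([.62,-.004],[.623,-.061],[.627,-.124]):
    P=Ps; s=(P[...,2]>.13)&(P[...,2]<.155)&(np.hypot(P[...,0]-c[0],P[...,1]-c[1])<.025); Q=P[s]
    print(circ(Ps,b,c,.07,.103), len(Q) and ((Q.max(0)+Q.min(0))/2).round(4), len(Q) and Q[:,2].max())
c=np.hstack([cv2.resize(a[170:270,280:380],(400,400),interpolation=2),cv2.resize(b[180:280,240:340],(400,400),interpolation=2)])
cv2.imwrite('pics/p6.png',c[:,:,::-1])
E
```

```text
[ 0.52455543 -0.06941663  0.29790422]
(array([ 0.6203, -0.0037]), 105, np.float64(0.0013)) [ 0.6188 -0.0025  0.1388] 0.1471093304504396
(array([ 0.6233, -0.0624]), 96, np.float64(0.0016)) [ 0.6213 -0.0616  0.1397] 0.1493138601733821
(array([ 0.6264, -0.1242]), 102, np.float64(0.0015)) [ 0.6264 -0.1209  0.1397] 0.14893799037457467
```

View pics/p6.png

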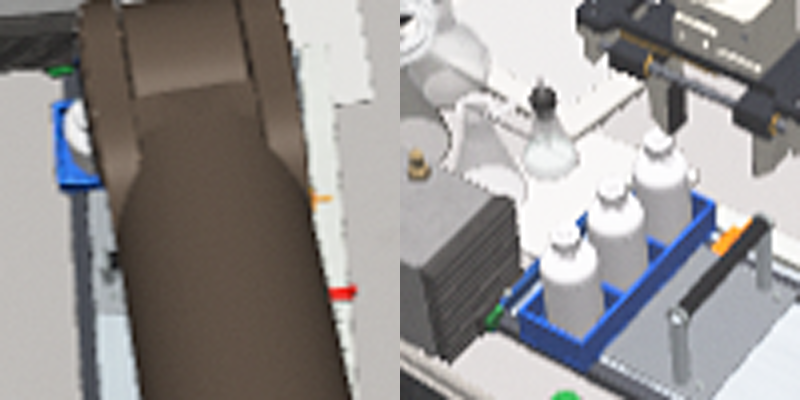

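All three bottles stand upright, with caps at (565,240), (612,190) and (660,145) in the right half. Next I grip the bar.

Request:
{"fn": "carry_out", "kwargs": {"plan": [[-0.08,0.05,-2,0,7],[-0.08,0.05,-5,0,7],[-0.08,0.05,-8,0,7],[-0.08,0.05,-10.5,0,7],[-0.08,0.05,-12.5,0,7],[-0.08,0.05,-13.8,0,7],[-0.08,0.05,-14.3,0,7],[-0.08,0.05,-14.4,0,7],[-0.08,0.05,-14.4,0,5],[-0.08,0.05,-14.4,0,3],[-0.08,0.05,-14.4,0,1.5],[-0.08,0.05,-14.4,0,0.8],[-0.08,0.05,-14.4,0,0.8],[-0.08,0.05,-14.4,0,0.8],[-0.08,0.05,-14.4,0,0.8],[-0.08,0.05,-14.4,0,0.8],[-0.08,0.05,-14.4,0,0.8]], "squeeze": 40}}

```text
clock: 19.3
position: [0.5243, -0.0689, 0.154]
ee_rot: [2.167, 2.27, 0.003]
force: [3.7, -0.6, -1.8]
width: 0.14
```

```bash
python3 - <<'E'
from h import *
a,d=grab('top','7');b,d2=grab('side','7'); o=arm.observe();print(o['position'],o['width'],o['force'])
# pointer / mark at full precision: both frames, z from 0 pictures
for n,im in(('top',np.load('pics/top_0.npz')['im']),('side',np.load('pics/side_0.npz')['im']),('top',a),('side',b)):
    hsv=cv2.cvtColor(im,cv2.COLOR_RGB2HSV).astype(int)
    for k,m in(('pt',(hsv[...,0]>7)&(hsv[...,0]<24)&(hsv[...,1]>60)&(hsv[...,2]>120)),('red',((hsv[...,0]<6)|(hsv[...,0]>174))&(hsv[...,1]>80)&(hsv[...,2]>90))):
        x0,y0,x1,y1=(340,205,380,255) if n=='top' else (305,225,360,260)
        v,u=np.where(m[y0:y1,x0:x1]); v+=y0;u+=x0
        Q=plane(n,np.c_[u,v],.028); e=np.array([np.cos(.048),np.sin(.048)])
        along=Q[:,:2]@e; lat=Q[:,:2]@[-e[1],e[0]]
        print(n,k,len(u),'u',u.min(),u.max(),'v',v.min(),v.max(),'along',np.c_[along,lat].min(0).round(4),np.c_[along,lat].max(0).round(4))
        if k=='pt':
            t=lat<lat.min()+.012; print('   tip along',along[t].mean().round(4),'n',t.sum())
        else:
            print('   red mean',along.mean().round(4), [along[(lat>l)&(lat<l+.006)].mean().round(4) for l in np.arange(lat.min(),lat.max()-.003,.006)])
c=np.hstack([cv2.resize(np.load('pics/top_0.npz')['im'][205:255,340:390],(400,400),interpolation=2),cv2.resize(b[215:265,305:355],(400,400),interpolation=2)])
cv2.imwrite('pics/p7.png',c[:,:,::-1])
E
```

```text
[ 0.52427363 -0.06889904  0.1539984 ] 0.1396997443095446 [ 4.11984261  0.76082741 -1.30189889]
top pt 81 u 347 362 v 217 223 along [ 0.5626 -0.2111] [ 0.5827 -0.1653]
   tip along 0.5748 n 7
top red 29 u 360 368 v 241 245 along [ 0.4936 -0.224 ] [ 0.5044 -0.1988]
   red mean 0.4992 [np.float64(0.4997), np.float64(0.4986), np.float64(0.499), np.float64(0.4994)]
side pt 36 u 318 327 v 234 243 along [ 0.5689 -0.2125] [ 0.583  -0.1638]
   tip along 0.5721 n 3
side red 32 u 343 349 v 237 248 along [ 0.4909 -0.2394] [ 0.5077 -0.1904]
   red mean 0.4974 [np.float64(0.5053), np.float64(0.503), np.float64(0.4981), np.float64(0.4971), np.float64(0.4949), np.float64(0.4952), np.float64(0.4959), np.float64(0.496)]
top pt 43 u 347 362 v 209 223 along [ 0.5618 -0.2111] [ 0.6077 -0.1676]
   tip along 0.5735 n 10
top red 17 u 363 368 v 241 244 along [ 0.4952 -0.224 ] [ 0.5044 -0.2086]
   red mean 0.4996 [np.float64(0.4997), np.float64(0.4986), np.float64(0.4997)]
side pt 12 u 311 326 v 235 245 along [ 0.5543 -0.184 ] [ 0.6132 -0.1655]
   tip along 0.5719 n 8
side red 2 u 345 347 v 245 247 along [ 0.4913 -0.207 ] [ 0.4921 -0.1959]
   red mean 0.4917 [np.float64(nan), np.float64(0.4921)]<stdin>:15: RuntimeWarning: Mean of empty slice.
  ret = ret.dtype.type(ret / rcount)
```

View pics/p7.png

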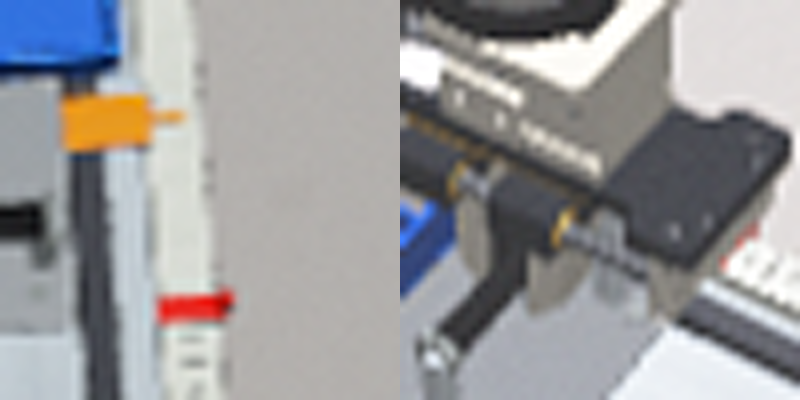

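The left (top) crop shows the pointer at row 117/8 and the red mark at row 310/8, about 75 mm apart. The right crop shows the jaws round the bar. I'll pull 72 mm first, then refine.

Request:
{"fn": "carry_out", "kwargs": {"plan": [[-0.3,-0.01,0,0,0.8],[-0.8,-0.04,0,0,0.8],[-1.5,-0.07,0,0,0.8],[-2.2,-0.11,0,0,0.8],[-2.9,-0.14,0,0,0.8],[-3.6,-0.17,0,0,0.8],[-4.3,-0.21,0,0,0.8],[-5,-0.24,0,0,0.8],[-5.6,-0.27,0,0,0.8],[-6.2,-0.3,0,0,0.8],[-6.7,-0.32,0,0,0.8],[-7,-0.34,0,0,0.8],[-7.2,-0.35,0,0,0.8],[-7.2,-0.35,0,0,0.8],[-7.2,-0.35,0,0,0.8]]}}

```text
clock: 20.9
position: [0.453, -0.0725, 0.154]
ee_rot: [2.166, 2.269, 0.006]
force: [7.2, -1.4, -9.5]
width: 0.14
```

```bash
python3 - <<'E'
from h import *
a,d=grab('top','8');b,d2=grab('side','8'); o=arm.observe();print(o['position'],o['width'],o['force'])
e=np.array([np.cos(.048),np.sin(.048)])
for n,im in(('top',a),('side',b)):
    hsv=cv2.cvtColor(im,cv2.COLOR_RGB2HSV).astype(int)
    for k,m in(('pt',(hsv[...,0]>7)&(hsv[...,0]<24)&(hsv[...,1]>60)&(hsv[...,2]>120)),('red',((hsv[...,0]<6)|(hsv[...,0]>174))&(hsv[...,1]>80)&(hsv[...,2]>90))):
        x0,y0,x1,y1=(340,225,380,255) if n=='top' else (325,225,370,270)
        v,u=np.where(m[y0:y1,x0:x1]); v+=y0;u+=x0
        if len(u)==0: print(n,k,0);continue
        Q=plane(n,np.c_[u,v],.028);along=Q[:,:2]@e; lat=Q[:,:2]@[-e[1],e[0]]
        print(n,k,len(u),u.min(),u.max(),v.min(),v.max(),[(l.round(3),along[(lat>l)&(lat<=l+.005)].mean().round(4)) for l in np.arange(lat.min()-.001,lat.max(),.005) if ((lat>l)&(lat<=l+.005)).any()])
c=np.hstack([cv2.resize(a[220:260,335:375],(400,400),interpolation=2),cv2.resize(b[180:300,260:380],(400,400),interpolation=2)])
cv2.imwrite('pics/p8.png',c[:,:,::-1])
E
```

```text
[ 0.45299999 -0.07252007  0.1539996 ] 0.13839654154240474 [ 7.3558703  -0.5846649  -9.03000668]
top pt 52 354 364 240 246 [(np.float64(-0.213), np.float64(0.5011)), (np.float64(-0.208), np.float64(0.5008)), (np.float64(-0.203), np.float64(0.4989)), (np.float64(-0.198), np.float64(0.5007)), (np.float64(-0.193), np.float64(0.5003)), (np.float64(-0.188), np.float64(0.4999)), (np.float64(-0.183), np.float64(0.5055))]
top red 18 361 368 241 245 [(np.float64(-0.225), np.float64(0.5004)), (np.float64(-0.22), np.float64(0.4985)), (np.float64(-0.215), np.float64(0.498)), (np.float64(-0.21), np.float64(0.4961)), (np.float64(-0.205), np.float64(0.4949))]
side pt 8 332 347 246 255 [(np.float64(-0.186), np.float64(0.4762)), (np.float64(-0.181), np.float64(0.5038)), (np.float64(-0.176), np.float64(0.5275)), (np.float64(-0.171), np.float64(0.4915))]
side red 0
```

View pics/p8.png

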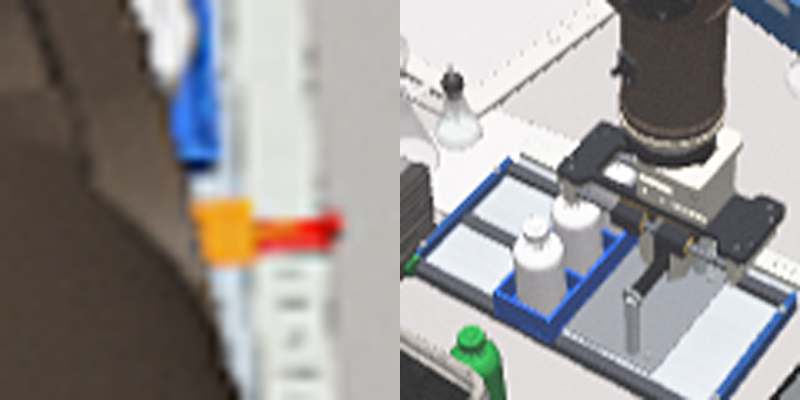

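```bash
cat > fine.py <<'E'
from h import *
import sys
e=np.array([np.cos(.048),np.sin(.048)])
def cen(im,u0,u1,v0,v1,bg):
    w=np.clip(im[v0:v1,u0:u1,0].astype(float)-im[v0:v1,u0:u1,2]-bg,0,None); v=np.arange(v0,v1)[:,None]
    c=(w*v).sum(0)/w.sum(0); Q=plane('top',np.c_[np.arange(u0,u1),c],.028)
    return c.round(2),(Q[:,:2]@e).round(4)
z=np.load('pics/top_0.npz')['im']
print('0 block',cen(z,349,358,213,228,25)); print('0 tip',cen(z,359,363,213,228,25)); print('0 red',cen(z,360,369,237,250,25))
for t in sys.argv[1:]:
    z=np.load(f'pics/top_{t}.npz')['im']; print(t,'block',cen(z,355,360,236,252,25)); print(t,'tip+red',cen(z,360,369,236,252,25))
    print((z[238:249,358:369].astype(int)).tolist() if 0 else '')
E
python3 fine.py 8
```

```text
0 block (array([220.05, 219.95, 219.79, 219.82, 219.72, 219.57, 219.4 , 219.37,
       219.38]), array([0.5728, 0.5729, 0.5732, 0.5729, 0.573 , 0.5733, 0.5736, 0.5735,
       0.5733]))
0 tip (array([219.36, 219.15, 219.08, 219.11]), array([0.5729, 0.5734, 0.5734, 0.5731]))
0 red (array([243.32, 243.22, 243.09, 243.03, 242.93, 242.88, 242.89, 242.68,
       242.06]), array([0.4987, 0.4988, 0.499 , 0.499 , 0.4991, 0.499 , 0.4988, 0.4993,
       0.5009]))
8 block (array([242.53, 242.85, 242.82, 242.76, 242.67]), array([0.5021, 0.501 , 0.5009, 0.5009, 0.5009]))
8 tip+red (array([243.31, 243.24, 243.11, 243.07, 242.95, 242.9 , 242.88, 242.67,
       242.09]), array([0.4987, 0.4988, 0.499 , 0.4989, 0.4991, 0.499 , 0.4988, 0.4993,
       0.5009]))
```

The left crop shows the orange pointer at (280,235) overlapping the red clip. The sub-pixel fit says about 2 mm remain.

Request:
{"fn": "carry_out", "kwargs": {"plan": [[-0.1,0,0,0,0.8],[-0.2,-0.01,0,0,0.8],[-0.25,-0.01,0,0,0.8],[-0.25,-0.01,0,0,0.8],[-0.25,-0.01,0,0,0.8],[-0.25,-0.01,0,0,0.8]]}}

```text
clock: 21.6
position: [0.4514, -0.0726, 0.154]
ee_rot: [2.165, 2.268, 0.008]
force: [7.8, -0.5, -10.1]
width: 0.139
```

```bash
python3 - <<'E'
from h import *
grab('top','9'); o=arm.observe();print(o['position'],o['width'],o['force'])
E
python3 fine.py 9|tail -5
```

```text
[ 0.45138711 -0.07259191  0.15403058] 0.13976037322320328 [ 8.06696568 -0.0218246  -9.65844346]
9 block (array([243.09, 243.37, 243.27, 243.15, 243.12]), array([0.5004, 0.4994, 0.4995, 0.4996, 0.4995]))
9 tip+red (array([243.55, 243.24, 243.08, 243.01, 242.92, 242.89, 242.88, 242.68,
       242.09]), array([0.498 , 0.4988, 0.499 , 0.4991, 0.4991, 0.499 , 0.4988, 0.4993,
       0.5009]))
```

Request:
{"fn": "carry_out", "kwargs": {"plan": [[-0.13,0,0,0,0.8],[-0.13,0,0,0,0.8],[-0.13,0,0,0,0.8],[-0.13,0,0,0,0.8],[-0.13,0,0,0,0.8],[-0.13,0,0,0,0.8]]}}

```text
clock: 22.25
position: [0.451, -0.0726, 0.154]
ee_rot: [2.165, 2.267, 0.011]
force: [8.7, -0.2, -10.0]
width: 0.138
```

```bash
python3 - <<'E'
from h import *
a,_=grab('top','10'); b,_=grab('side','10'); o=arm.observe();print(o['position'],o['width'],o['force'],o['clock'])
c=np.hstack([cv2.resize(a[220:260,335:375],(400,400),interpolation=2),cv2.resize(b[160:300,240:380],(400,400),interpolation=2)])
cv2.imwrite('pics/p10.png',c[:,:,::-1])
E
python3 fine.py 10|tail -5
```

```text
[ 0.45096644 -0.07265118  0.15400412] 0.13776827436840888 [ 7.95066923 -0.97295977 -9.52128389] 22.35
10 block (array([243.03, 243.37, 243.37, 243.26, 243.17]), array([0.5006, 0.4994, 0.4992, 0.4993, 0.4994]))
10 tip+red (array([243.58, 243.23, 243.08, 243.04, 242.92, 242.9 , 242.88, 242.67,
       242.08]), array([0.4979, 0.4988, 0.499 , 0.499 , 0.4991, 0.499 , 0.4988, 0.4993,
       0.5009]))
```

View pics/p10.png

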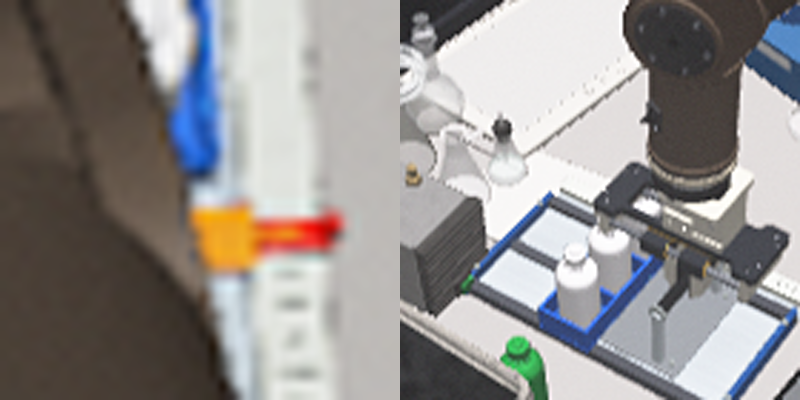

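The pointer (left crop, (280,235)) lies within the red clip, about 0.3 mm from its middle line. The left and middle bottles stand upright, and the cap of the third shows at about (650,205). Signing off.

```bash
python3 -c "
from cell import arm
print(arm.sign_off())"
```

```text
the job is handed in; nothing more can be done
None
```

Both loose bottles are upright in the two empty cells: bottle_b in the left, bottle_a in the right, with bottle_mid untouched between them. I then pulled the carriage by its handle to the red mark and handed in at 22.35 s, still holding it at a 40 N grip against about 8 N of spring force.

**Bottles:** A side view taken before the pull showed all three upright. In the last views the left and middle bottles stand upright. The right one is mostly hidden by the gripper, with only its cap showing, so I could not fully re-check it after the pull.

**Pointer:** The last top view puts the pointer within about 0.3–0.5 mm of the mark's middle line. The distance moved agrees to about 1 mm: about 73.4 mm travelled, against 74.3 mm measured at the start. The side view could not confirm the pointer because the gripper hid it.

**Disagreements and limits:** The two cameras differed by about 4–6 mm in absolute position, so I used their mean and relative measurements. The wrist force reading rose to about 10 N downward while pulling, which I did not trace, but it is far below the 120 N limit. I did not measure the bystanders again at the end.

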